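# Pop and open the long bread bin

## Task

Open the long bread bin for the next sandwiches without gripping anything: press down on the front of its shut lid with a fingertip until the push catch lets go and the lid springs half open, then push the lid back past upright with the finger so that it rests fully open on its stop, and move clear. Press gently, do not pry the lid up, leave the shorter bin shut and do not disturb the things standing about.

Things in the scene. Friction and masses are not known exactly. Their poses are not given: they have to be found in the camera images.
- long_bin: The longer of two steel countertop bread bins with flat white lids, on height-adjustable feet screwed to the worktop (underside 4 to 38 mm above it). Outside 176 mm deep (own x) by 256 mm long (own y) by 100 mm high; origin at the centre of its underside; own +x points from the lid's free front edge (robot side) to the hinge at the back, z up.
- long_hinge (a point): Point on the long bin's hinge axis (which runs along the bin's y), at the middle of its length: 80 mm behind the bin's centre, 92 mm above the underside of the bin. The underside of the lid lies in the plane of this axis; lid 160 x 240 x 8 mm, shut: its top 8 mm above this point, flush with the bin's rim (5 mm walls, 3 mm gap all round), so no fingertip gets under it.
- long_edge (a point): Middle of the top front edge of the long bin's lid, the free edge; moves with the lid. Shut, it is 160 mm in front of the hinge and 8 mm above it.
- long_lid (a joint): Angle of the long bin's lid, rad: 0 shut and flush, positive swings the free edge up and back, 1.57 upright, 1.9 its back stop. Lid of 0.24 to 0.36 kg, loose hinge: short of upright it falls back onto the sprung arm, past upright it falls to the back stop and stays. It can be pressed down to -0.1.
- long_spring (a joint): Angle of the sprung arm carrying the long lid from below, rad, same hinge axis: 0 caught. Pressing the lid's front edge down 7 mm or more (about 5 N there, more further back; it bottoms after 16 mm) trips the catch for good; as the finger rises, the arm lifts the lid to 0.9 (its stop) in about half a second and keeps it there. It cannot be caught again.
- short_bin: The shorter bread bin, of the same make, depth and height but 156 mm long (own y); fixed; origin at the centre of its underside, axes as for the long bin.
- short_spring (a joint): Spring arm under the short bin's lid: 0 caught (lid shut), 0.9 sprung up. It works like the long one.
- short_lid (a joint): Lid angle of the short bin, rad: 0 shut.
- bun: Bystander: round bread roll, 96 mm across, 40 mm high; origin at the centre of its underside.
- spread_jar: Bystander: squat amber glass jar with a steel cap, 60 mm across, 70 mm high; origin at the centre of its underside.
- shaker: Bystander: steel salt shaker, 44 mm across, 88 mm high; origin at the centre of its underside.
- mug: Bystander: white mug, 80 mm across, 90 mm high; origin at the centre of its underside.
- sauce: Bystander: clear sauce bottle, 60 mm across, 160 mm high; origin at the centre of its underside.
- spatula: Bystander: spatula lying flat, about 250 mm long; origin on the underside.
- tongs: Bystander: steel tongs lying flat, 225 mm long, 12 mm thick; origin at the centre of its underside.

How it is judged:
On the way, in this order (a step that is already met when the one before it is completed fails the run):
1. the catch of the long bin has let go and its lid stands sprung up on the spring arm, about half open (value of joint long_spring above 0.8 rad and value of joint long_lid between 0.75 and 1.3 rad), for 0.1 s.
2. the long bin's lid has been pushed back past upright (value of joint long_lid above 1.7 rad), for 0.2 s.
At the end, for the whole second after the job is handed in: The long bin's lid rests open on its back stop (more than 1.75 rad), at rest, its spring arm up; the short bin still shut (under 0.03 rad); every bystander within 20 mm of where it stood (value of joint long_lid between 1.75 and 1.95 rad and value of joint long_spring above 0.8 rad and velocity of joint long_lid between -0.1 and 0.1 rad/s and value of joint short_spring below 0.03 rad and value of joint short_lid below 0.04 rad and distance of each of bun, spread_jar, shaker, mug, sauce, spatula, tongs from where it was at the start of the episode below 0.02 m); the robot touches nothing.
It fails at once if the long bin's lid is pried or lifted open without pressing its catch (value of joint long_lid above 0.2 rad and value of joint long_spring below 0.05 rad).
It fails at once if the lid is pressed or pushed harder than 40 N (contact force between any of the fingers, the arm and long_bin above 40 N).
It fails at once if the short bin's catch is released or its lid lifted (value of joint short_spring above 0.05 rad or value of joint short_lid above 0.06 rad).
It fails at once if a bystander is lifted, carried or shoved more than 20 mm (distance of any of bun, spread_jar, shaker, mug, sauce, spatula, tongs from where it was at the start of the episode above 0.02 m).
It also fails if it takes over 48 s, if anything falls off the work surface, if the arm or the gripper's body presses on something with over 40 N, if the wrist force passes 120 N, or if a joint passes its speed limit or range.

## Robot

A 7-joint arm with a two-finger parallel gripper is mounted at the origin on the work surface. World frame = base frame: x ahead of the robot, y to its left, z up, the work surface at z = 0. Lengths are in m, angles in rad, forces in N, time in s.
With the tool pointing down it reaches from about 0.4 to 0.875 m from the base axis. Payload 19.3 kg.
Tool frame: the origin (TCP) lies midway between the tips of the shut fingers; the grasp point (between the pads) lies 19 mm behind it; z points along the fingers, y is the line along which they close (so a half turn about z gives the same grasp; the last joint's range is limited). The gripper opens to 85 mm and grips with 20 to 120 N. Pads are 22 mm wide; open, the fingers measure 114 mm over their backs; the gripper's body (76 mm by 85 mm) begins 54 mm behind the grasp point. The pads swing forward as they close: fully open they stand 13 mm farther back than shut.
Start: joints at [-1.33, 0.521, -0.036, 1.599, 0.021, 1.021, -0.113], TCP at [0.191, 0.595, 0.231] pointing down, gripper open.
Joint ranges: [-2.91, 2.91], [-0.3, 2.13], [-1.5, 1.42], [0.17, 2.43], [-1.26, 4.41], [0.16, 1.93], [-2.52, 2.52]. Speed limits (rad/s): [1.89, 1.89, 2.39, 2.39, 3.01, 3.01, 3.01].

## Interface

Orientations are given as [roll, pitch, yaw] about the fixed x, y, z axes, in that order (R = Rz(yaw) Ry(pitch) Rx(roll)).
In Python, from workcell import telemetry, grab_frame, calibration, bot, outline_of, landmark_of gives the robot as it stands. The module is installed in compiled form; this text tells all that it offers.
- The arm moves only by the shell command python3 -m inch 'ROWS' [FORCE]. ROWS is JSON, a list of rows, each a list of 7 numbers: the shift along the tool's x, y, z in m, then the turn, a rotation vector about the tool's x, y, z in rad, then the closure, from 0 (fully open) to 1 (shut). A call has 1 to 5 rows; each row shifts and turns the commanded pose from where the row before left it, along the tool's axes as they then stand; what a row does not reach is not made up. A row lasts 1/10 s, in which the tool goes at most 50 mm and 8.59 degrees, less where a joint would pass 70% of its speed; a pose out of reach is approached as far as the arm can. A call is refused whole if a number of a shift passes 0.05 or a number of a turn 0.15, either way. A call with a gripper value outside its range is refused whole. The fingers move at their own pace and stop on an object; FORCE is the grip in N (left out, the last holds). Time passes only in rows, so rows that do not move let the fingers close. It gives the time, the measured TCP pose, the force, the opening and the grip force at its end, in the units of the state.
- telemetry.observe(): the state, without advancing time (a new reading comes with each control period).
- grab_frame(name): name is "scene" or "side" or "wrist"; returns the picture (384x512x3 uint8, red, green, blue); there is no depth.
- calibration(name): a dict with "fovy" (degrees; the focal length in pixels is half the picture's height over the tangent of half this angle, whatever the lens; pixels are square), "cx", "cy" (the principal point, pixels), "pose" (4x4, takes a point from camera to world coordinates). Camera axes: x right, y down, z forward; pixel columns grow to the right and rows downward; lengths in m; the calibration is good to about 2 mm. A picture is of the moment at which its call begins: read the wrist's pose just before it. calibration takes no time and is no camera call; for the wrist camera it gives the pose at the moment of the call.
- bot.job_done(): hands the job in; it is judged then, once.
Trained networks look in the newest picture that a camera, given by its name, has taken for a name from the list of things; names that differ only in an ending like _2 or _b are one class to them, and where a whole thing is asked for, a point or a joint stands for the part that bears it (a point fixed in the world has none). Each returns a list of dicts, best first, with "score" (0 to 1); they miss things now and then, are a little off and sometimes report something else, mostly with a low value. They report only what shows in the picture. A call takes as long as a camera call.
- outline_of(label, camera): "region" (384x512 bool, what is visible of it) and "rect" ([left, top, right, bottom] in pixels, round what is visible of it).
- landmark_of(label, camera): "xy" ([column, row] in pixels: a listed point, or the origin of a listed thing).
The state is a dict: "clock": time; "qpos": joint angles; "qd": joint speeds; "joint_efforts": joint torques, N m; "position": TCP position; "tool_rot": TCP orientation; "force": force on the tool from outside, world axes, zero at the start; "moment": the same for the moment, N m; "grip_width": finger opening in m; "finger_force": force on a finger pad.
Only numpy, scipy, OpenCV 4.12 (cv2) and the standard library are available. Lean on these libraries where they do the work, as an engineer would, in place of code of your own. Each camera call takes 0.05 s, during which the arm holds its last target. There are 200 camera calls.

## Working session

There is one attempt and no reset: what is moved stays moved. The work goes in short steps, Python scripts to look and compute and a shell command to move; the robot and the scene stay as the last step left them, time stands still between calls to the robot, and variables do not carry over. Pictures are saved under pics/ and viewed, at most 10 in all, crops included, and the job is handed in when it is done.

```bash
mkdir -p pics; cat > h.py <<'E'
import numpy as np, cv2
from workcell import *
def ray(cam,xy):
    c=calibration(cam); f=192/np.tan(np.radians(c["fovy"])/2); P=np.array(c["pose"])
    d=P[:3,:3]@np.array([(xy[0]-c["cx"])/f,(xy[1]-c["cy"])/f,1]); return P[:3,3],d/np.linalg.norm(d)
def onz(cam,xy,z):
    o,d=ray(cam,xy); return o+d*(z-o[2])/d[2]
def proj(cam,p):
    c=calibration(cam); f=192/np.tan(np.radians(c["fovy"])/2); P=np.array(c["pose"])
    q=P[:3,:3].T@(np.array(p)-P[:3,3]); return np.array([c["cx"]+f*q[0]/q[2],c["cy"]+f*q[1]/q[2]])
def tri(a,b):
    (o1,d1),(o2,d2)=a,b
    A=sum(np.eye(3)-np.outer(d,d) for d in(d1,d2)); r=sum((np.eye(3)-np.outer(d,d))@o for o,d in(a,b))
    p=np.linalg.solve(A,r); return p,[np.linalg.norm(np.cross(p-o,d)) for o,d in(a,b)]
E
python3 - <<'E'
from h import *
np.set_printoptions(precision=3,suppress=True)
ims=[]
for c in("scene","side"):
    im=grab_frame(c); ims.append(im)
    k=calibration(c); print(c,k["fovy"],k["cx"],k["cy"],np.array(k["pose"]))
    cv2.imwrite(f"pics/{c}0.png",cv2.cvtColor(im,cv2.COLOR_RGB2BGR))
for n in("long_bin","long_hinge","long_edge","short_bin"):
    R=[]
    for c in("scene","side"):
        l=landmark_of(n,c); print(n,c,[(np.round(x["xy"],1),round(x["score"],2)) for x in l[:2]])
        if l:R.append(ray(c,l[0]["xy"]))
    if len(R)==2: print(tri(*R))
s=telemetry.observe(); print(s["clock"],s["position"],s["tool_rot"],s["force"])
E
```

```text
scene 57.88323148683624 260.80893275821427 188.3197202306392 [[ 0.834  0.403 -0.376  1.078]
 [ 0.551 -0.634  0.542 -0.753]
 [-0.02  -0.66  -0.751  1.135]
 [ 0.     0.     0.     1.   ]]
side 43.835718083616065 257.3400862695408 194.9841589519276 [[-0.998 -0.062  0.031  0.504]
 [-0.066  0.733 -0.676  1.01 ]
 [ 0.019 -0.677 -0.736  1.23 ]
 [ 0.     0.     0.     1.   ]]
long_bin scene [(array([283.4, 158.9]), 0.69)]
long_bin side [(array([256.1, 289.1]), 0.67)]
(array([0.521, 0.263, 0.017]), [np.float64(0.013374378915431619), np.float64(0.01337437891543131)])
long_hinge scene [(array([300.3, 149.2]), 0.77)]
long_hinge side [(array([232.7, 274.6]), 0.58)]
(array([0.591, 0.276, 0.103]), [np.float64(0.008866117319905786), np.float64(0.008866117319905798)])
long_edge scene [(array([269.8, 142.4]), 0.57)]
long_edge side [(array([293.1, 266.6]), 0.79)]
(array([0.438, 0.242, 0.101]), [np.float64(0.006255313668366314), np.float64(0.0062553136683663755)])
short_bin scene [(array([236.9, 229. ]), 0.75), (array([259. , 150.2]), 0.73)]
short_bin side [(array([259. , 289.5]), 0.65), (array([252. , 179.4]), 0.55)]
(array([ 0.468,  0.024, -0.324]), [np.float64(0.0706239955579128), np.float64(0.07062399555791284)])
0.5 [0.191 0.595 0.231] [-3.141  0.     2.831] [-0.039  0.216 -0.375]
```

View pics/scene0.png

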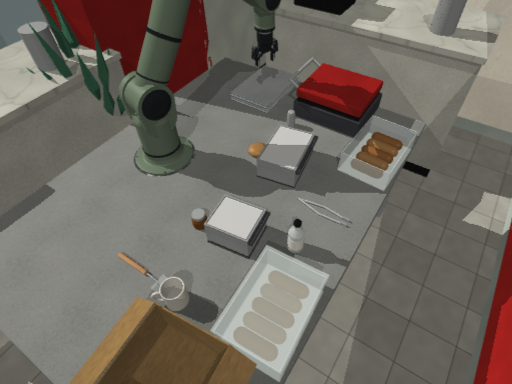

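View pics/side0.png

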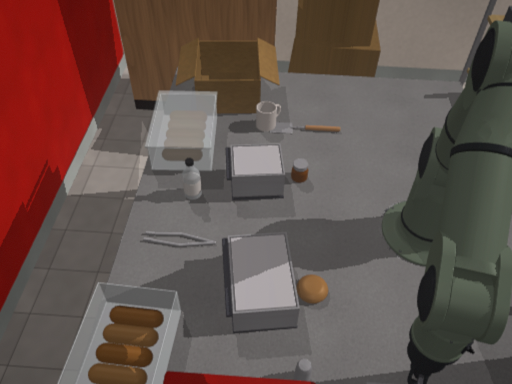

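The scene view shows the long bin at about (285,155), the bun in front of it at (257,150), the shaker at (291,118) and the short bin at (237,222). In the side view the long bin is at (262,282), the bun at (313,289) and the shaker at (304,366). Next I'll fit the lid pose to the lid outlines in both views.

```bash
cat > fit.py <<'E'
from h import *
from scipy.optimize import minimize
np.set_printoptions(precision=4,suppress=True)
M={}
vis=[]
for c in("scene","side"):
    im=grab_frame(c)
    for n in("long_bin","long_lid"):
        l=outline_of(n,c); print(c,n,[(x["rect"],round(x["score"],2),int(x["region"].sum())) for x in l[:3]])
        if l: M[c,n]=l[0]["region"]
    v=cv2.cvtColor(im,cv2.COLOR_RGB2BGR)
    vis.append(v)
def pts(p,part):
    x,y,yaw,h=p; C=[]
    if part=="long_lid": xs,ys,zs=(-.08,.08),(-.12,.12),(.1,)
    else: xs,ys,zs=(-.088,.088),(-.128,.128),(0,.1)
    for a in xs:
        for b in ys:
            for z in zs: C.append([x+a*np.cos(yaw)-b*np.sin(yaw),y+a*np.sin(yaw)+b*np.cos(yaw),h+z])
    return C
S=4
def hull(p,c,part):
    q=np.array([proj(c,k) for k in pts(p,part)],np.float32); return cv2.convexHull(q)[:,0]
def cost(p):
    e=0
    for (c,n),m in M.items():
        q=hull(p,c,n); r=np.zeros((384*S,512*S),np.uint8); cv2.fillConvexPoly(r,np.round((q+.5)*S*16).astype(int),1,shift=4)
        r=cv2.resize(r.astype(np.float32),(512,384),interpolation=cv2.INTER_AREA)
        e+=np.abs(r-m).sum()/m.sum()
    return e+ 5*max(0,p[3]-.038)/.01+5*max(0,.004-p[3])/.01
best=None
for h0 in(.01,.03):
    p0=np.array([.52,.26,.12,h0]); s=np.vstack([p0]+[p0+d for d in np.diag([.015,.015,.1,.01])])
    r=minimize(cost,p0,method="Nelder-Mead",options=dict(initial_simplex=s,xatol=1e-4,fatol=1e-4,maxiter=250)); print(r.x,r.fun)
    if best is None or r.fun<best.fun: best=r
p=best.x
for n,z in(("bun",.02),("shaker",.044),("sauce",.08),("spread_jar",.035)):
    for c in("scene","side"):
        l=landmark_of(n,c); print(n,c,[(onz(c,x["xy"],0)[:2],round(x["score"],2)) for x in l[:2]])
out=[]
for c,v in zip(("scene","side"),vis):
    v=cv2.resize(v,None,fx=4,fy=4)
    for n in("long_bin","long_lid"): cv2.polylines(v,[np.round((hull(p,c,n)+.5)*4).astype(int)],True,(0,255,0),1)
    u=np.mean([proj(c,k) for k in pts(p,"long_lid")],0)*4; a,b=int(u[0]),int(u[1]); out.append(v[b-240:b+240,a-200:a+200])
cv2.imwrite("pics/fit.png",np.hstack(out))
E
python3 fit.py
```

```text
scene long_bin [([252.0, 122.7, 317.4, 186.1], 0.96, 2450)]
scene long_lid [([255.3, 125.5, 311.1, 171.1], 0.87, 1333)]
side long_bin [([218.8, 232.2, 300.1, 331.8], 0.85, 6566)]
side long_lid [([230.8, 235.5, 295.7, 310.9], 0.75, 4115)]
[0.5216 0.2576 0.1636 0.0062] 0.2204202109511276Traceback (most recent call last):
  File "fit.py", line 34, in <module>
    r=minimize(cost,p0,method="Nelder-Mead",options=dict(initial_simplex=s,xatol=1e-4,fatol=1e-4,maxiter=250)); print(r.x,r.fun)
    res = _minimize_neldermead(fun, x0, args, callback, bounds=bounds,
                               **options)
    fsim[k] = func(sim[k])
              ~~~~^^^^^^^^
    fx = function(np.copy(x), *(wrapper_args + args))
  File "fit.py", line 27, in cost
    q=hull(p,c,n); r=np.zeros((384*S,512*S),np.uint8); cv2.fillConvexPoly(r,np.round((q+.5)*S*16).astype(int),1,shift=4)
  File "fit.py", line 23, in hull
    q=np.array([proj(c,k) for k in pts(p,part)],np.float32); return cv2.convexHull(q)[:,0]
                ~~~~^^^^^
  File "h.py", line 9, in proj
    c=calibration(cam); f=192/np.tan(np.radians(c["fovy"])/2); P=np.array(c["pose"])
ValueError: time passes only in moves, steps and waits
```

```bash
sed -i 's/^from workcell import \*/from workcell import *\nimport functools\n_cal=calibration\n@functools.lru_cache\ndef calibration(n): return _cal(n)/' h.py; python3 fit.py
```

```text
scene long_bin [([256.6, 125.0, 316.1, 186.9], 0.75, 2472)]
scene long_lid [([259.1, 127.3, 311.6, 171.3], 0.66, 1331)]
side long_bin [([218.9, 230.4, 300.1, 330.8], 0.81, 6494)]
side long_lid [([233.3, 236.0, 298.0, 311.9], 0.67, 4147)]
[0.5209 0.2582 0.1584 0.0054] 0.21481909280888428
[0.5212 0.2579 0.1613 0.0057] 0.2140988083560184
bun scene [(array([0.3622, 0.2683]), 0.55)]
bun side [(array([0.3682, 0.2504]), 0.7)]
shaker scene [(array([ 0.4131, -0.2286]), 0.65), (array([0.407, 0.521]), 0.64)]
shaker side []
sauce scene [(array([ 0.7712, -0.1111]), 0.83)]
sauce side []
spread_jar scene [(array([ 0.4097, -0.2209]), 0.6)]
spread_jar side [(array([0.4355, 0.1786]), 0.65), (array([ 0.4143, -0.224 ]), 0.53)]
```

View pics/fit.png

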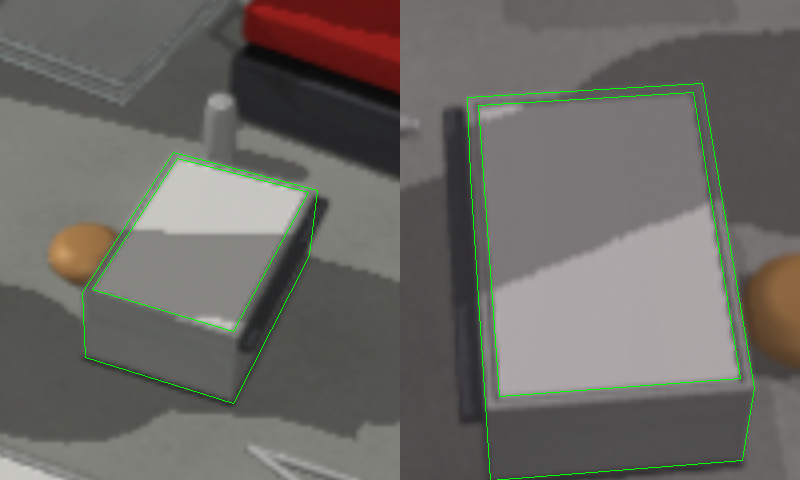

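The fitted outline follows the bin and lid edges in both views. The bin centre is at (0.521, 0.258), its yaw is 0.16 and the lid top is at about z = 0.106. First I'll turn the tool to the bin axes (tool x = −bin x, tool y = bin y), shut the fingers and move across.

```bash
python3 -m inch '[[0,0,0,0,0,-0.118,1],[0,0,0,0,0,-0.118,1],[0,0,0,0,0,-0.118,1],[0,0,0,0,0,-0.118,1],[0,0,0,0,0,0,1]]' 40
python3 -m inch '[[-0.02,-0.038,0,0,0,0,1],[-0.02,-0.038,0,0,0,0,1],[-0.02,-0.038,0,0,0,0,1],[-0.02,-0.038,0,0,0,0,1],[-0.02,-0.038,0,0,0,0,1]]'
```

```text
clock: 2.0
position: [0.1913, 0.595, 0.2313]
tool_rot: [3.142, -0.0, -2.978]
force: [0.0, 0.1, -0.1]
grip_width: 0.0124
finger_force: 0.0
clock: 2.5
position: [0.3212, 0.4221, 0.2314]
tool_rot: [3.141, 0.0, -2.985]
force: [0.8, 0.7, -0.0]
grip_width: 0.0
finger_force: 0.0
```

```bash
python3 -m inch '[[-0.02,-0.038,0,0,0,0,1],[-0.02,-0.038,0,0,0,0,1],[-0.02,-0.038,0.02,0,0,0,1],[-0.02,-0.038,0.02,0,0,0,1],[-0.024,-0.042,0.02,0,0,0,1]]'
python3 -m inch '[[0,0,0.01,0,0,0,1],[0,0,0.01,0,0,0,1],[0,0,0,0,0,0,1]]'; python3 -c "
from h import *
im=grab_frame('side');im2=grab_frame('scene')
cv2.imwrite('pics/ab.png',cv2.cvtColor(np.hstack([cv2.resize(im[200:360,190:350],(400,400)),cv2.resize(im2[80:200,220:340],(400,400))]),cv2.COLOR_RGB2BGR))
p=np.array(telemetry.observe()['position'])-[.5212,.2579,0];print('s,t',p[0]*.987+p[1]*.16,-p[0]*.16+p[1]*.987)"
```

```text
clock: 3.0
position: [0.4535, 0.2492, 0.1718]
tool_rot: [3.141, 0.001, -2.984]
force: [0.9, 1.4, 0.5]
grip_width: 0.0
finger_force: 0.0
clock: 3.3
position: [0.4519, 0.2509, 0.1513]
tool_rot: [-3.141, -0.001, -2.982]
force: [0.4, 1.0, 0.6]
grip_width: 0.0002
finger_force: 0.0
s,t -0.06906973452634824 0.004699895267419575
```

View pics/ab.png

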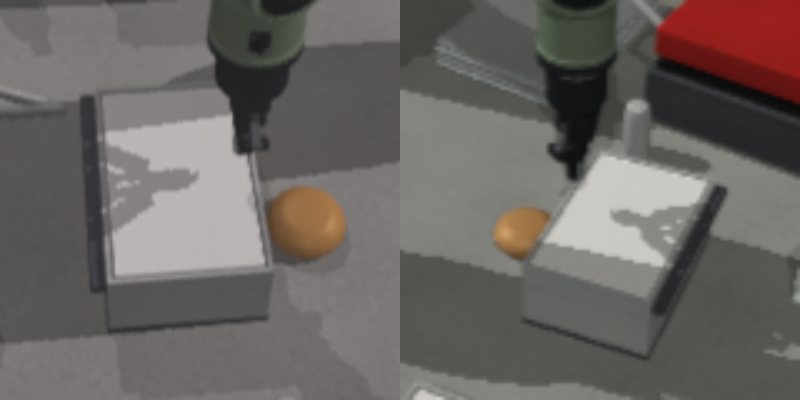

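The fingertip is above the lid's front edge and about 5 mm off the middle of its length. I'll shift 9 mm towards the hinge to stay clear of the rim, then go down in small steps while watching the force.

```bash
python3 -m inch '[[-0.009,0,0.01,0,0,0,1],[0,0,0.01,0,0,0,1],[0,0,0.01,0,0,0,1],[0,0,0.003,0,0,0,1],[0,0,0,0,0,0,1]]'
python3 -m inch '[[0,0,0.003,0,0,0,1],[0,0,0.003,0,0,0,1],[0,0,0.003,0,0,0,1],[0,0,0,0,0,0,1]]'
```

```text
clock: 3.9
position: [0.4612, 0.2517, 0.1185]
tool_rot: [-3.141, -0.001, -2.98]
force: [-0.0, 0.3, 0.2]
grip_width: 0.0
finger_force: 0.0
clock: 4.3
position: [0.4615, 0.2518, 0.1099]
tool_rot: [-3.141, -0.0, -2.98]
force: [-0.8, 0.0, -0.3]
grip_width: 0.0
finger_force: 0.0
```

```bash
python3 -m inch '[[0,0,0.002,0,0,0,1],[0,0,0.002,0,0,0,1],[0,0,0,0,0,0,1]]'
python3 -m inch '[[0,0,0.002,0,0,0,1],[0,0,0.001,0,0,0,1],[0,0,0,0,0,0,1]]'
```

```text
clock: 4.6
position: [0.4617, 0.2519, 0.1061]
tool_rot: [3.142, 0.0, -2.98]
force: [-0.6, -0.7, 2.9]
grip_width: -0.0001
finger_force: 0.9
clock: 4.9
position: [0.4616, 0.2519, 0.1032]
tool_rot: [3.142, -0.0, -2.98]
force: [-0.8, -0.4, 4.6]
grip_width: 0.0002
finger_force: 2.7
```

```bash
python3 -m inch '[[0,0,0.002,0,0,0,1],[0,0,0.001,0,0,0,1],[0,0,0,0,0,0,1]]'
python3 -m inch '[[0,0,0.002,0,0,0,1],[0,0,0,0,0,0,1]]'
```

```text
clock: 5.2
position: [0.4616, 0.2519, 0.1002]
tool_rot: [3.142, -0.0, -2.98]
force: [-1.9, -1.0, 5.3]
grip_width: -0.0001
finger_force: 2.8
clock: 5.4
position: [0.4616, 0.2519, 0.0982]
tool_rot: [-3.142, -0.0, -2.98]
force: [-1.1, -0.7, 4.8]
grip_width: 0.0002
finger_force: 2.6
```

The force has levelled off at about 5 N after roughly 9 mm of travel, so the catch has probably let go. Rising slowly will show whether it did.

```bash
python3 -m inch '[[0,0,-0.005,0,0,0,1],[0,0,-0.01,0,0,0,1],[0.01,0,-0.01,0,0,0,1],[0.015,0,-0.01,0,0,0,1],[0.02,0,-0.01,0,0,0,1]]'
python3 -m inch '[[0.02,0,-0.01,0,0,0,1],[0.02,0,-0.01,0,0,0,1],[0,0,0,0,0,0,1],[0,0,0,0,0,0,1],[0,0,0,0,0,0,1]]';  python3 -c "
from h import *
im=grab_frame('side');im2=grab_frame('scene')
cv2.imwrite('pics/sp.png',cv2.cvtColor(np.hstack([cv2.resize(im[200:360,190:350],(400,400)),cv2.resize(im2[80:200,220:340],(400,400))]),cv2.COLOR_RGB2BGR))
p=[]
for c in ('scene','side'):
  l=landmark_of('long_edge',c);print(l[0]['score']);p.append(ray(c,l[0]['xy']))
q=tri(*p);print(q)
for x in(q[0],np.array(telemetry.observe()['position'])):
  x=x-[.5212,.2579,0];print('s,t,z',x[0]*.987+x[1]*.16,-x[0]*.16+x[1]*.987,x[2])"
```

```text
clock: 5.9
position: [0.4167, 0.2444, 0.1441]
tool_rot: [3.141, 0.0, -2.981]
force: [-0.6, 0.5, -0.1]
grip_width: 0.0
finger_force: 0.0
clock: 6.4
position: [0.3781, 0.2382, 0.1633]
tool_rot: [-3.142, 0.0, -2.981]
force: [0.0, -0.6, 0.2]
grip_width: -0.0001
finger_force: 0.0
0.8
0.7
(array([0.5084582 , 0.25625156, 0.22172046]), [np.float64(0.0018228712633140338), np.float64(0.0018228712633139295)])
s,t,z -0.012839903714432645 0.0004116768381579518 0.22172046463892803
s,t,z -0.1445484110735816 0.0034128116133595662 0.1629056533856544
```

View pics/sp.png

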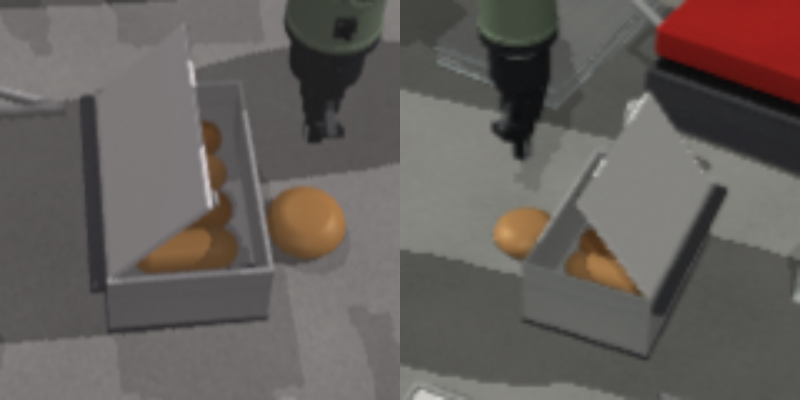

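The lid has sprung half open: its edge measures s ≈ −0.013 in bin x and z = 0.222, as expected at 0.9 rad. Next I'll put the fingertip about 18 mm below the edge height and push backward.

```bash
python3 -m inch '[[0,0,-0.02,0,0,0,1],[0,0,-0.02,0,0,0,1],[-0.03,0,0,0,0,0,1],[-0.03,0,0,0,0,0,1],[-0.03,0,0,0,0,0,1]]'
python3 -m inch '[[-0.015,0,0,0,0,0,1],[-0.015,0,-0.004,0,0,0,1],[-0.015,0,-0.004,0,0,0,1],[-0.015,0,-0.004,0,0,0,1],[0,0,0,0,0,0,1]]'
```

```text
clock: 7.1
position: [0.4678, 0.2528, 0.2032]
tool_rot: [-3.142, 0.0, -2.98]
force: [-0.4, -0.6, 0.2]
grip_width: -0.0004
finger_force: 0.0
clock: 7.6
position: [0.5272, 0.2622, 0.2149]
tool_rot: [-3.141, 0.0, -2.982]
force: [-0.8, 0.3, -1.1]
grip_width: 0.0003
finger_force: 0.1
```

```bash
python3 -m inch '[[-0.015,0,-0.004,0,0,0,1],[-0.015,0,-0.004,0,0,0,1],[-0.015,0,-0.002,0,0,0,1],[-0.015,0,0,0,0,0,1],[0,0,0,0,0,0,1]]'
python3 -m inch '[[-0.012,0,0,0,0,0,1],[-0.012,0,0,0,0,0,1],[-0.01,0,0,0,0,0,1],[0,0,0,0,0,0,1],[0,0,0,0,0,0,1]]';  python3 -c "
from h import *
im=grab_frame('side');im2=grab_frame('scene')
cv2.imwrite('pics/pu.png',cv2.cvtColor(np.hstack([cv2.resize(im[200:360,190:350],(400,400)),cv2.resize(im2[80:200,220:340],(400,400))]),cv2.COLOR_RGB2BGR))"
```

```text
clock: 8.1
position: [0.5855, 0.2717, 0.2244]
tool_rot: [-3.141, -0.001, -2.981]
force: [-1.1, -0.4, -0.3]
grip_width: -0.0002
finger_force: 0.0
clock: 8.6
position: [0.618, 0.2773, 0.2249]
tool_rot: [-3.141, -0.001, -2.98]
force: [-0.1, 0.3, -0.1]
grip_width: -0.0003
finger_force: 0.0
```

View pics/pu.png

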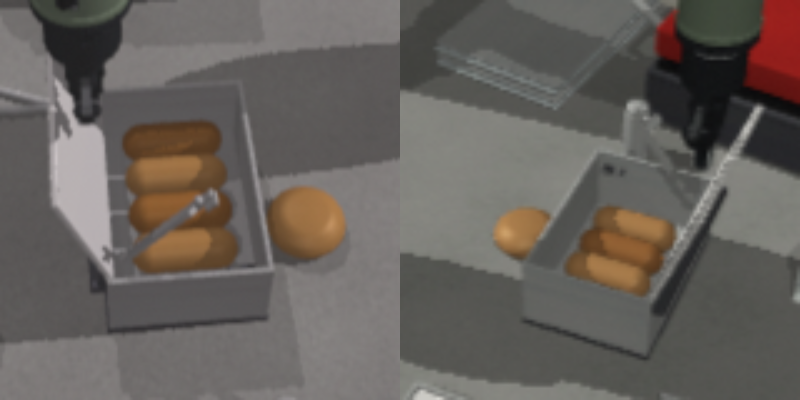

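The lid leans back on its stop past upright, with its edge clear behind the finger, and the spring arm is up. The bun and shaker haven't moved. I'll retreat toward the robot and upward.

```bash
python3 -m inch '[[0.02,0,0,0,0,0,1],[0.03,0,0,0,0,0,1],[0.03,0,-0.02,0,0,0,1],[0.03,0,-0.03,0,0,0,1],[0.03,0,-0.03,0,0,0,1]]'
python3 -m inch '[[0,0,0,0,0,0,1],[0,0,0,0,0,0,1],[0,0,0,0,0,0,1],[0,0,0,0,0,0,1]]';  python3 -c "
from h import *
p=[]
for c in ('scene','side'):
  grab_frame(c);l=landmark_of('long_edge',c);print(l[0]['score']);p.append(ray(c,l[0]['xy']))
q=tri(*p);x=q[0]-[.5212,.2579,0];s=x[0]*.987+x[1]*.16;print(q,s,np.pi-np.arctan2(x[2]-.098,s-.08)-np.arctan2(8,160)*-0)
im=grab_frame('scene');cv2.imwrite('pics/end.png',cv2.cvtColor(im,cv2.COLOR_RGB2BGR))"
```

```text
clock: 9.2
position: [0.4786, 0.2545, 0.306]
tool_rot: [-3.141, -0.001, -2.98]
force: [0.3, 0.4, 0.3]
grip_width: 0.0
finger_force: 0.0
clock: 9.6
position: [0.4806, 0.2547, 0.3041]
tool_rot: [-3.141, -0.001, -2.981]
force: [0.4, 0.7, -0.5]
grip_width: -0.0003
finger_force: 0.0
0.48
0.6
(array([0.66868362, 0.28174862, 0.24269438]), [np.float64(0.005288837933110664), np.float64(0.00528883793311042)]) 0.14938211355373576 2.017916369075117
```

View pics/end.png

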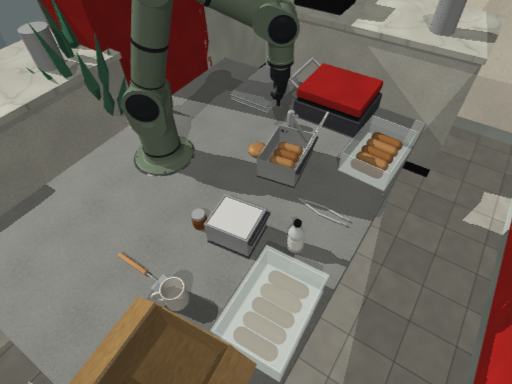

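The lid stands open at about (320,130) and the edge measurement puts it at its stop. The short bin at (237,222) is shut, every bystander is where it was, and the arm is clear.

```bash
python3 -c "
from workcell import bot
print(bot.job_done())"
```

```text
the job is handed in; nothing more can be done
None
```

I pressed the long bin's catch open at about 5 N and pushed its lid back to rest on its stop. The arm is clear, the short bin is shut, the bystanders look unmoved, and the job is handed in; no verdict came back.

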